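Roll down the slatted liner of the table tray

ROBOT

A 6-joint arm with a two-finger parallel gripper is mounted at the origin on the work surface; the furniture and walls round the work are solid. World frame = base frame: x ahead of the robot, y to its left, z up, the work surface at z = 0. Lengths are in m, angles in rad, forces in N, time in s.
With the tool pointing down it reaches from about 0.25 to 0.775 m from the base axis. Payload 8.9 kg.
Tool frame: the origin (TCP) lies between the finger pads; the fingertips stand 17 mm ahead of it and the grasp point (between the pads) lies 2 mm behind it (robot.tips_ahead is the z of the fingertips in the tool frame, in m); z points along the fingers, y is the line along which they close (so a half turn about z gives the same grasp; the last joint's range is limited). The gripper opens to 85 mm and grips with 20 to 120 N. Pads are 22 mm wide; open, the fingers measure 114 mm over their backs; the gripper's body (76 mm by 85 mm) begins 54 mm behind the grasp point. The pads swing forward as they close: fully open they stand 13 mm farther back than shut.
Start: joints at [1.174, 0.291, -0.153, 1.127, 0, 1.431], TCP at [0.134, 0.508, 0.248] pointing down, gripper open.
Joint ranges: [-2.52, 2.52], [-0.91, 1.74], [-1.3, 1.37], [-1.96, 2.02], [-1.52, 1.47], [-3.14, 3.14]. Speed limits (rad/s): [2.22, 2.22, 2.79, 3.14, 3.14, 3.14].

INTERFACE

Orientations are given as a unit quaternion [x, y, z, w].
In Python, from rig import robot, snapshot, ticket, nets gives the robot as it stands.
- The arm moves only by the tool apply_moves, never from a script. Its argument "increments" is a list of rows, each a list of 3 entries, a list of its own where there are three numbers: the shift along the tool's x, y, z in mm, then the turn, a rotation vector about the tool's x, y, z in degrees, then the closure, from -1 (fully open) to 1 (shut). In form: [[[x, y, z], [rx, ry, rz], claw], ...]. A call has exactly 10 rows; each row is the pose to reach, as a shift and turn from the pose commanded when the call began, along the tool's axes at that moment; what a row does not reach only later rows make up. A row lasts 1/10 s, in which the tool goes at most 50 mm and 8.59 degrees, less where a joint would pass 70% of its speed; a pose out of reach is approached as far as the arm can. A call with a gripper value outside its range is refused whole. The fingers move at their own pace and stop on an object; "squeeze" is the grip in N (left out, the last holds). Time passes only in rows, so rows that repeat a pose let the fingers close, or fill a call up. It gives the time, the measured TCP pose, the force, the opening and the grip force at its end, in the units of the state.
- robot.get_state(): the state, without advancing time (a new reading comes with each control period).
- snapshot(name): name is "scene" or "top" or "wrist"; returns a dict with "color" (400x640x3 uint8, red, green, blue), "fx", "fy", "cx", "cy" (pixels), "k1" (the pictures are not rectified: a ray, as slopes to the right and down, at radius r is drawn at 1 + k1 r^2 times it, then the intrinsics apply), "R" (3x3) and "t" (3): a world point X has camera coordinates R X + t; the wrist camera has in their place "T_tool_cam" (4x4, takes a point from camera to tool coordinates, whose origin is the TCP and whose axes are the flange's). Camera axes: x right, y down, z forward; pixel columns grow to the right and rows downward; lengths in m; the calibration is good to about 2 mm. A picture is of the moment at which its call begins: read the wrist's pose just before it. There is no depth.
- ticket.hand_in(): hands the job in; it is judged then, once.
Trained networks look in a picture, given as the dict that the camera call returned (one of the last four; its "shot" number tells which), for a name from the list of things; names that differ only in an ending like _2 or _b are one class to them, and where a whole thing is asked for, a point or a joint stands for the part that bears it (a point fixed in the world has none). Each returns a list of dicts, best first, with "p" (0 to 1); they miss things now and then, are a little off and sometimes report something else, mostly with a low value. They report only what shows in the picture. A call takes as long as a camera call. They do not tell look-alikes from the thing itself.
- nets.look_for(picture, name): "at" ([column, row] in pixels, amid what is visible of it).
- nets.pinpoint(picture, name): "at" ([column, row] in pixels: a listed point, or the origin of a listed thing).
The state is a dict: "time_s": time; "q": joint angles; "qvel": joint speeds; "joint_torque": joint torques, N m; "tcp_pos": TCP position; "ee_rot": TCP orientation; "force": force on the tool from outside, world axes, zero at the start; "moment": the same for the moment, N m; "opening": finger opening in m; "gripper_force": force on a finger pad.
Only numpy, scipy, OpenCV 4.12 (cv2) and the standard library are available. Lean on these libraries where they do the work, as an engineer would, in place of code of your own. Each camera call takes 0.05 s, during which the arm holds its last target. There are 200 camera calls.

TASK

The new slatted liner of the wooden centrepiece tray has only been laid on its adhesive and its nine slats still stand proud. Take the hand roller from its rest and roll it along the liner over all the slats, forth and back if need be, with a firm, steady pressure of about 10 N and never over 25 N (the thin slats would split), keeping it on the slats without lifting it off until every one of them is pressed fully down. Then set the roller back upright in its rest as you found it; let nothing but the roller touch the slats, and leave the other things on the table undisturbed.

Things in the scene. Friction and masses are not known exactly. Their poses are not given: they have to be found in the camera images.
- tray: Dark wooden tray, fixed, 260 (x) x 176 (y) mm. Origin: centre of its underside, on the table; x along its length, the direction to roll in; z up. Side rails along the long sides: inner faces at y = +-76 mm, tops 40 mm up. The liner covers x = -81 to +81, y = -68 to +68 mm. Fully pressed slats' tops lie 23 to 33 mm above the table, up to 4 mm apart along one liner: the floor has warped and the underlay's thickness is unknown, so the height must be felt.
- tray_end (a point): Middle of the upper face of the tray's bare wooden end piece at its +x end (tray frame x = +107, z = 21.5 mm). There is one at each end, from |x| = 84 to 130 mm, 21.5 mm above the table, with a low brass bow handle across it at |x| = 121 mm, top 33 mm up.
- roller: Hand roller, 0.34 kg: black rubber drum, 50 mm in diameter, 80 mm long, turning freely between two steel cheeks, wooden grip above. Origin: centre of the drum, on its axle; y along the axle, z up to the grip, x rolling direction; same either way round. Cheeks: 30 mm wide (x), 5 mm thick, at y = +-50 mm, square feet 12 mm below the origin (drum 25 mm below), bolt heads out to y = +-56 mm.
- roller_grip (a point): Middle of the roller's wooden grip block, 60 mm above the drum's axle. The block is 26 mm thick (roller x), 80 mm long (roller y), its faces from 44 to 76 mm above the axle: pinch it from above across its 26 mm thickness.
- rest: Wooden rest for the roller, fixed, 84 (x) x 150 (y) x 35 mm. Origin: centre of its underside, on the table; y is the direction of the stored roller's axle, z up. Two posts at y = +-53 mm, each with an open-topped square notch 44 mm wide in x, floor 24 mm and walls 35 mm above the table, outer walls at |y| = 60 mm.
- rest_seat (a point): Where the origin of the stored roller belongs: straight above the rest's origin, 36 mm above the table. The roller's cheeks then stand on the notch floors and its drum hangs clear between the posts. Lift it straight up; 15 mm frees it.
- slat1 (a joint): How far slat 1 of 9 is pressed down, in m: 0 = fully proud (3 mm too high), 0.0030 = fully down; it starts between 0 and 0.0008. A light wooden slat 16.5 (x) x 136 (y) mm with rounded edges, lying across the tray; its middle is at x = -72 mm, y = 0 in the tray's frame. The adhesive resists with 6 N plus 0.6 N per 10 mm/s of sinking, and a slat stays where it was pressed to; at the bottom it meets a hard stop.
- slat2 (a joint): How far slat 2 of 9 is pressed down, in m: 0 = fully proud (3 mm too high), 0.0030 = fully down; it starts between 0 and 0.0008. Like slat 1; its middle is at x = -54 mm in the tray's frame.
- slat3 (a joint): How far slat 3 of 9 is pressed down, in m: 0 = fully proud (3 mm too high), 0.0030 = fully down; it starts between 0 and 0.0008. Like slat 1; its middle is at x = -36 mm in the tray's frame.
- slat4 (a joint): How far slat 4 of 9 is pressed down, in m: 0 = fully proud (3 mm too high), 0.0030 = fully down; it starts between 0 and 0.0008. Like slat 1; its middle is at x = -18 mm in the tray's frame.
- slat5 (a joint): How far slat 5 of 9 is pressed down, in m: 0 = fully proud (3 mm too high), 0.0030 = fully down; it starts between 0 and 0.0008. Like slat 1; its middle is at x = +0 mm in the tray's frame.
- slat6 (a joint): How far slat 6 of 9 is pressed down, in m: 0 = fully proud (3 mm too high), 0.0030 = fully down; it starts between 0 and 0.0008. Like slat 1; its middle is at x = +18 mm in the tray's frame.
- slat7 (a joint): How far slat 7 of 9 is pressed down, in m: 0 = fully proud (3 mm too high), 0.0030 = fully down; it starts between 0 and 0.0008. Like slat 1; its middle is at x = +36 mm in the tray's frame.
- slat8 (a joint): How far slat 8 of 9 is pressed down, in m: 0 = fully proud (3 mm too high), 0.0030 = fully down; it starts between 0 and 0.0008. Like slat 1; its middle is at x = +54 mm in the tray's frame.
- slat9 (a joint): How far slat 9 of 9 is pressed down, in m: 0 = fully proud (3 mm too high), 0.0030 = fully down; it starts between 0 and 0.0008. Like slat 1; its middle is at x = +72 mm in the tray's frame.
- lamp: Bystander, loose: cordless table lamp, 117 mm wide, 378 mm tall; origin at the centre of its underside. Leave it alone.
- pepper_mill: Bystander, loose: turned wooden pepper mill, 57 mm wide, 191 mm tall; origin at the centre of its underside. Leave it alone.
- wine_glass: Bystander, loose: tulip wine glass, 82 mm wide, 208 mm tall; origin at the centre of its underside. Leave it alone.
- tumbler: Bystander, loose: stemless water glass, 73 mm wide, 88 mm tall; origin at the centre of its underside. Leave it alone.
Mind the look-alikes: they are no part of the job. Leave any pink look-alike of the rest alone.

How it is judged:
By the outcome, as a careful person would: the job done as asked, in the order asked, and still so for the second after the job is handed in, with the robot touching nothing.
It also fails if it takes over 72 s, if anything falls off the work surface, if the arm or the gripper's body presses on something with over 40 N, if the wrist force passes 120 N, or if a joint passes its speed limit or range.

## Working session

There is one attempt and no reset: what is moved stays moved. The work goes in short steps, Python scripts to look and compute and a tool call to move; the robot and the scene stay as the last step left them, time stands still between calls to the robot, and variables do not carry over. Pictures are saved under pics/ and viewed, at most 10 in all, crops included, and the job is handed in when it is done.

Besides the shell and the picture viewer there is one more tool, called by a JSON object that holds its "api" and its "payload". apply_moves: Moves the arm, as the interface text tells. Its arguments: {"type":"object","properties":{"increments":{"type":"array","items":{"type":"array"}},"squeeze":{"type":"number"}},"required":["increments"]}

```bash
ls; mkdir -p pics; cat > h.py <<'E'
import numpy as np, cv2
from rig import robot, snapshot, ticket, nets
from scipy.spatial.transform import Rotation as Ro
def ray(pic,px,st=None):
    K=np.array([[pic['fx'],0,pic['cx']],[0,pic['fy'],pic['cy']],[0,0,1.]])
    u=cv2.undistortPoints(np.array([[px]],float),K,np.array([pic['k1'],0,0,0.]))[0,0]
    d=np.array([u[0],u[1],1.])
    if 'R' in pic:
        R=np.array(pic['R']);return -R.T@np.array(pic['t']),R.T@d
    T=np.array(pic['T_tool_cam']);W=Ro.from_quat(st['ee_rot']).as_matrix()
    return W@T[:3,3]+np.array(st['tcp_pos']),W@T[:3,:3]@d
def atz(pic,px,z,st=None):
    o,d=ray(pic,px,st);return o+d*(z-o[2])/d[2]
def proj(pic,X,st=None):
    X=np.array(X,float)
    if 'R' in pic: c=np.array(pic['R'])@X+np.array(pic['t'])
    else:
        T=np.array(pic['T_tool_cam']);W=Ro.from_quat(st['ee_rot']).as_matrix()
        c=T[:3,:3].T@(W.T@(X-np.array(st['tcp_pos']))-T[:3,3])
    x=c[:2]/c[2];x=x*(1+pic['k1']*(x@x))
    return np.array([pic['fx']*x[0]+pic['cx'],pic['fy']*x[1]+pic['cy']])
def save(pic,n): cv2.imwrite('pics/'+n+'.png',pic['color'][:,:,::-1])
E
cat > a.py <<'E'
from h import *
np.set_printoptions(precision=4,suppress=True)
Z=dict(tray=0,tray_end=.0215,roller=.036,roller_grip=.096,rest=0,rest_seat=.036,slat1=.028,slat9=.028,lamp=0,pepper_mill=0,wine_glass=0,tumbler=0)
ims=[]
for n in('top','scene'):
    p=snapshot(n);save(p,n);ims.append(p['color'])
    for k,z in Z.items():
        for r in nets.pinpoint(p,k)[:3]:
            if r['p']>.15: print(n,k,round(r['p'],2),np.round(r['at'],1),atz(p,r['at'],z)[:2])
s=robot.get_state();print(s)
cv2.imwrite('pics/both.png',np.vstack([cv2.resize(i,(480,300)) for i in ims])[:,:,::-1])
E
python3 a.py
```

```text
pics
top tray_end 0.93 [348.1 219.9] [ 0.5026 -0.0957]
top roller 0.7 [250.5 217.5] [0.5032 0.2061]
top roller_grip 0.7 [246.4 215.7] [0.5057 0.2103]
top roller_grip 0.6 [266.4 137.8] [0.7407 0.1576]
top rest 0.76 [253.4 218.1] [0.5031 0.2018]
top rest 0.65 [238.8 282.1] [0.3021 0.2415]
top rest_seat 0.65 [251.3 218. ] [0.5018 0.2036]
top rest_seat 0.64 [235.9 279.4] [0.313  0.2451]Traceback (most recent call last):
  File "a.py", line 8, in <module>
    for r in nets.pinpoint(p,k)[:3]:
             ~~~~~~~~~~~~~^^^^^
ValueError: it knows: lamp, pepper_mill, rest, rest_seat, roller, roller_grip, tray, tray_end, tumbler, wine_glass
```

View pics/top.png

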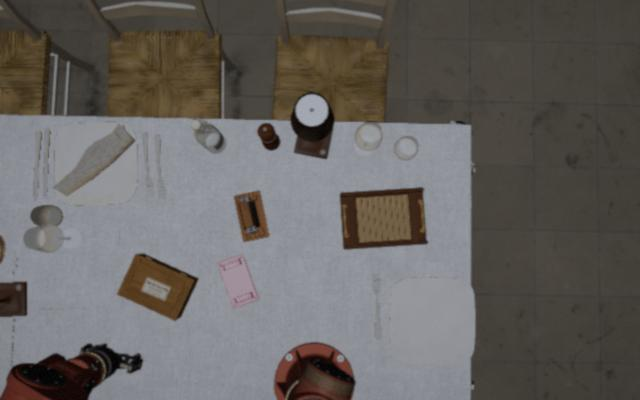

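The top picture shows the roller in its wooden rest at (252,216), the pink look-alike at (238,281) and the tray at (384,218). The lamp is at (312,115), the mill at (268,137) and the glasses at (368,137) and (405,148). I still need the scene view.

```bash
sed -i 's/slat1=.028,slat9=.028,//' a.py; python3 a.py
```

```text
top tray_end 0.76 [347.7 220.6] [ 0.5004 -0.0945]
top roller 0.9 [249.9 216.2] [0.5072 0.2081]
top rest 0.85 [237.7 280.7] [0.3064 0.2451]
top rest 0.8 [253.9 217.3] [0.5057 0.2003]
top rest 0.45 [365.3 147.8] [ 0.7347 -0.1479]
top rest_seat 0.78 [235.1 279.4] [0.313  0.2475]
top rest_seat 0.62 [248.6 218.9] [0.4988 0.2118]
top lamp 0.94 [311.7 138.3] [0.7616 0.0236]
top pepper_mill 0.96 [269.7 138. ] [0.7597 0.1575]
top wine_glass 0.75 [364.8 146.4] [ 0.7392 -0.1462]
top tumbler 0.85 [402.7 152. ] [ 0.7238 -0.2675]
scene tray_end 0.82 [333.1 254.1] [ 0.4964 -0.0996]
scene roller 0.74 [279.5 180.8] [0.5079 0.2069]
scene roller_grip 0.96 [279.5 165.2] [0.514  0.2081]
scene rest 0.97 [218.6 208.9] [0.3145 0.2386]
scene rest 0.9 [279.3 190.6] [0.5018 0.2035]
scene rest_seat 0.56 [281.8 181.1] [0.513 0.202]
scene lamp 0.78 [381.4 193.6] [0.753  0.0202]
scene pepper_mill 0.75 [359.5 168.8] [0.7618 0.1453]
scene wine_glass 0.81 [409.4 230.6] [ 0.7306 -0.1386]
scene tumbler 0.7 [440.2 257.9] [ 0.7389 -0.2591]
scene tumbler 0.65 [277.8 162.6] [0.5597 0.3159]
{'time_s': 1.45, 'q': array([ 1.1737,  0.2907, -0.1534,  1.1267,  0.    ,  1.4315]), 'qvel': array([ 0.001 , -0.    ,  0.0004, -0.0004,  0.0002,  0.    ]), 'joint_torque': array([ -0.0031, -53.7025,  33.164 ,   0.0018,  -0.0004,  -0.    ]), 'tcp_pos': array([0.1338, 0.5077, 0.2483]), 'ee_rot': array([ 0.1285,  0.9917, -0.    , -0.    ]), 'force': array([-0.0289,  0.2212,  0.0277]), 'moment': array([ 0.0011, -0.0466, -0.0112]), 'gripper_force': 0.0, 'opening': 0.08508944054207215}
```

View pics/scene.png

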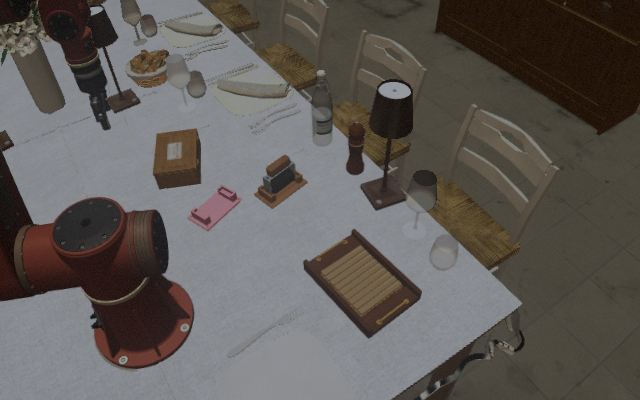

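The scene picture shows the roller in the wooden rest at (280,185), the pink look-alike at (214,206) and the tray at (362,280). The lamp is at (385,190), the mill at (356,165), and the glasses at (415,230) and (440,257).
Candidates for the rest are the wooden one holding the roller, top (252,216), and the empty pink one, top (238,281). I choose the wooden one at about (0.505, 0.206), axle about 8° off world x. I'll go above it and check it in a close wrist view.

{"api": "apply_moves", "payload": {"increments": [[[-44, -20, -5], [0, 0, -3], -1], [[-87, -39, -10], [0, 0, -6], -1], [[-131, -59, -15], [0, 0, -9], -1], [[-174, -79, -20], [0, 0, -12], -1], [[-218, -98, -25], [0, 0, -15], -1], [[-261, -118, -30], [0, 0, -18], -1], [[-305, -138, -35], [0, 0, -20], -1], [[-348, -157, -40], [0, 0, -22], -1], [[-400, -180, -45], [0, 0, -23.4], -1], [[-435, -196, -50], [0, 0, -23.4], -1]], "squeeze": 40}}

```text
time_s: 2.45
tcp_pos: [0.5061, 0.2055, 0.2985]
ee_rot: [-0.075, 0.997, 0.0, 0.0]
force: [0.3, 1.5, 0.8]
opening: 0.0859
gripper_force: 0.0
```

```bash
cat > b.py <<'E'
from h import *
import sys
np.set_printoptions(precision=4,suppress=True)
s=robot.get_state();p=snapshot('wrist');save(p,sys.argv[1])
print(s['time_s'],s['tcp_pos'],s['ee_rot'],s['force'],s['opening'])
for a in sys.argv[2:]:
    k,z=a.split('=')
    for r in nets.pinpoint(p,k)[:2]: print(k,round(r['p'],2),np.round(r['at'],1),atz(p,r['at'],float(z),s)[:2])
print(np.array(p['T_tool_cam']))
E
python3 b.py w1 roller_grip=.096 roller=.036 rest=0 rest_seat=.036
```

```text
2.45 [0.5061 0.2055 0.2985] [-0.0754  0.9972  0.      0.0002] [0.3329 1.54   0.7691] 0.08593559787435678
roller_grip 0.68 [325.3 185.9] [0.5107 0.2089]
roller 0.92 [327.9 175.4] [0.5097 0.2125]
rest 0.7 [379.8  10.2] [0.3086 0.2445]
[[-0.0001 -0.9658 -0.2594  0.0645]
 [ 1.      0.0001 -0.0006 -0.0002]
 [ 0.0006 -0.2594  0.9658 -0.1245]
 [ 0.      0.      0.      1.    ]]
```

View pics/w1.png

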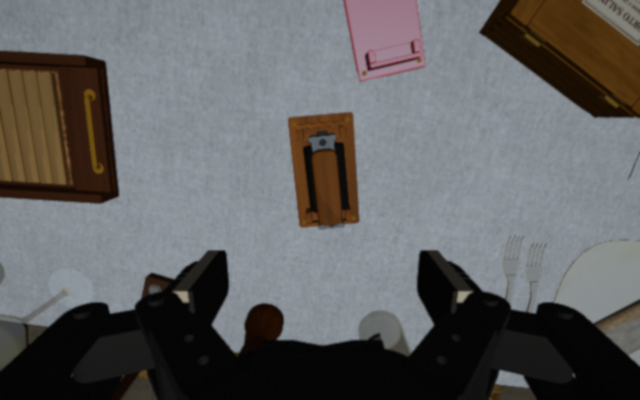

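The wrist picture shows the roller standing in the wooden rest (corners about (289,118), (353,113), (358,221), (300,227)). The pink look-alike is at (385,40) and the tray's end at (90,130). I'll measure corners in a close crop.

```bash
python3 - <<'E'
import cv2
i=cv2.imread('pics/w1.png')
cv2.imwrite('pics/c1.png',cv2.resize(i[100:240,270:380],None,fx=4.2,fy=4.2,interpolation=cv2.INTER_CUBIC))
E
```

```text
(no output)
```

View pics/c1.png

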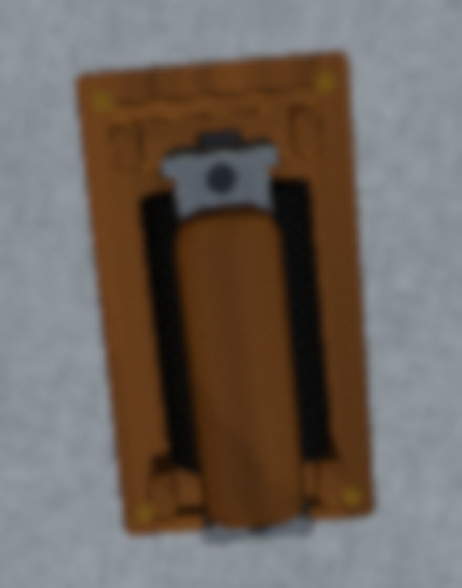

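```bash
cat > m.py <<'E'
from h import *
np.set_printoptions(precision=4,suppress=True)
p=snapshot('wrist');s=robot.get_state()
def quad(c,z):
    P=np.array([atz(p,np.array(q)/4.2+[270,100],z,s)[:2] for q in c])
    f=(P[2]+P[3]-P[0]-P[1])/2; w=(P[1]+P[2]-P[0]-P[3])/2
    print(z,'centre',P.mean(0),'len',np.linalg.norm(f),'wid',np.linalg.norm(w),'yaw long',np.degrees(np.arctan2(f[1],f[0])),'w',np.degrees(np.arctan2(w[1],w[0])))
for z in (0,.01): quad([(78,75),(348,52),(372,512),(125,532)],z)
for z in (.1,.108): quad([(178,215),(280,212),(300,522),(203,525)],z)
E
python3 m.py
```

```text
0 centre [0.5094 0.2117] len 0.14890155154283163 wid 0.0831760872500437 yaw long 13.16213832476095 w 103.44532075025423
0.01 centre [0.5078 0.2114] len 0.145378772244859 wid 0.0812082702916923 yaw long 13.162138324760953 w 103.44532075025425
0.1 centre [0.5101 0.2134] len 0.07902171846334438 wid 0.024727093153884886 yaw long 12.932304103247 w 100.42588506766059
0.108 centre [0.5084 0.213 ] len 0.07706259560219002 wid 0.024114053923282214 yaw long 12.93230410324699 w 100.42588506766057
```

The sizes match: rest at about (0.509, 0.212) with yaw 13°, and the grip block agrees. I'll descend over the grip with a 4.5° turn.

{"api": "apply_moves", "payload": {"increments": [[[-2, 3, 30], [0, 0, -3], -1], [[-4, 6, 65], [0, 0, -4.5], -1], [[-4, 6, 100], [0, 0, -4.5], -1], [[-4, 6, 135], [0, 0, -4.5], -1], [[-4, 6, 160], [0, 0, -4.5], -1], [[-4, 6, 180], [0, 0, -4.5], -1], [[-4, 6, 195], [0, 0, -4.5], -1], [[-4, 6, 202], [0, 0, -4.5], -1], [[-4, 6, 202], [0, 0, -4.5], -1], [[-4, 6, 202], [0, 0, -4.5], -0.5]], "squeeze": 40}}

```text
time_s: 3.75
tcp_pos: [0.5077, 0.2143, 0.0971]
ee_rot: [-0.115, 0.993, 0.0, 0.0]
force: [0.9, 0.0, 0.9]
opening: 0.0732
gripper_force: 0.0
```

```bash
python3 b.py w2 roller_grip=.096 roller=.036|head -3; python3 - <<'E'
from h import *
s=robot.get_state();print(s['force'],s['moment'],s['gripper_force'])
E
```

```text
3.75 [0.5077 0.2143 0.0971] [-0.1147  0.9934  0.0001  0.0005] [0.8702 0.035  0.9418] 0.07318182941108373
roller 0.77 [316.4 228.6] [0.5106 0.2108]
[[-0.0001 -0.9658 -0.2593  0.0646]
[-1.01506814 -0.20468041  0.23574318] [-0.0334697   0.0474922  -0.01124364] 0.0
```

View pics/w2.png

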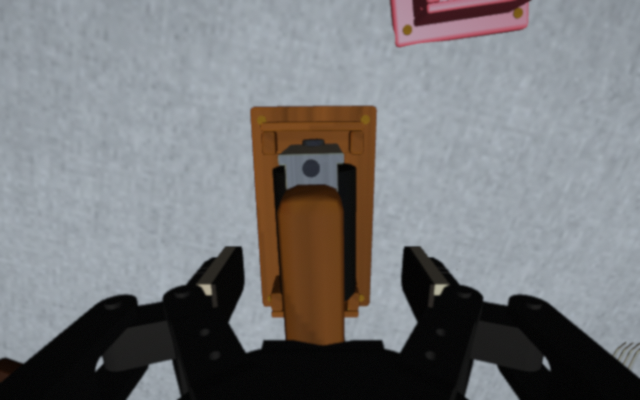

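The wrist view shows the grip block centred at about column 313 while the fingers are centred at 322. So I shift about −4 mm in tool y, and the yaw is aligned. Then close.

{"api": "apply_moves", "payload": {"increments": [[[0, -2, 0], [0, 0, 0], -0.5], [[0, -3.5, 0], [0, 0, 0], -0.5], [[0, -3.5, 0], [0, 0, 0], 1], [[0, -3.5, 0], [0, 0, 0], 1], [[0, -3.5, 0], [0, 0, 0], 1], [[0, -3.5, 0], [0, 0, 0], 1], [[0, -3.5, 0], [0, 0, 0], 1], [[0, -3.5, 0], [0, 0, 0], 1], [[0, -3.5, 0], [0, 0, 0], 1], [[0, -3.5, 0], [0, 0, 0], 1]], "squeeze": 80}}

```text
time_s: 4.9
tcp_pos: [0.5086, 0.2103, 0.0966]
ee_rot: [-0.114, 0.993, -0.0, 0.0]
force: [-0.9, -1.2, 5.2]
opening: 0.0251
gripper_force: 78.6
```

```bash
python3 - <<'E'
from h import *
np.set_printoptions(precision=4,suppress=True)
s=robot.get_state();print(s['tcp_pos'],s['ee_rot'],s['force'],s['moment'],s['gripper_force'],s['opening'])
E
```

```text
[0.5086 0.2103 0.0966] [-0.1143  0.9934 -0.      0.0002] [-0.9141 -1.2377  5.1852] [-0.2555  0.1403 -0.0406] 78.55247139930725 0.0250706475986533
```

Gripped squarely (opening 25 mm, low side force), so I lift. Meanwhile I measure the tray from the pictures already taken.

{"api": "apply_moves", "payload": {"increments": [[[0, 0, -4], [0, 0, 0], 1], [[0, 0, -10], [0, 0, 0], 1], [[0, 0, -18], [0, 0, 0], 1], [[0, 0, -28], [0, 0, 0], 1], [[0, 0, -40], [0, 0, 0], 1], [[0, 0, -55], [0, 0, 0], 1], [[0, 0, -70], [0, 0, 0], 1], [[0, 0, -85], [0, 0, 0], 1], [[0, 0, -90], [0, 0, 0], 1], [[0, 0, -90], [0, 0, 0], 1]]}}

```text
time_s: 5.9
tcp_pos: [0.5089, 0.2105, 0.1874]
ee_rot: [-0.114, 0.993, 0.0, 0.001]
force: [-0.9, 0.9, -4.3]
opening: 0.0252
gripper_force: 78.1
```

```bash
cat > t.py <<'E'
from h import *
np.set_printoptions(precision=4,suppress=True)
s=robot.get_state();print(s['tcp_pos'],s['force'],s['moment'],s['opening'])
p=snapshot('top');save(p,'top2')
for k,z in (('tray',0.),('tray_end',.0215),('roller_grip',.186)):
    for r in nets.pinpoint(p,k)[:2]: print(k,round(r['p'],2),np.round(r['at'],1),atz(p,r['at'],z)[:2])
c=cv2.imread('pics/top.png');g=c.astype(int)
m=((g[...,2]-g[...,0]>25)).astype(np.uint8);m[:160]=0;m[270:]=0;m[:,:325]=0;m[:,445:]=0
m=cv2.morphologyEx(m,cv2.MORPH_OPEN,np.ones((3,3)))
cn=max(cv2.findContours(m,0,1)[0],key=cv2.contourArea)
b=cv2.boxPoints(cv2.minAreaRect(cn.astype(np.float32)));print(b)
for z in(.02,.04):
    P=np.array([atz(p,q,z)[:2] for q in b]);e=P[1]-P[0];f=P[2]-P[1]
    print(z,P.mean(0),np.linalg.norm(e),np.linalg.norm(f),np.degrees(np.arctan2(e[1],e[0])),np.degrees(np.arctan2(f[1],f[0])))
i=cv2.resize(c[165:265,320:450],None,fx=4,fy=4,interpolation=cv2.INTER_CUBIC)
cv2.imwrite('pics/c2.png',i)
E
python3 t.py
```

```text
[0.5089 0.2105 0.1874] [-0.8754  0.8815 -4.275 ] [-0.0058 -0.0425  0.0049] 0.025245898115485565
tray_end 0.83 [350.  220.8] [ 0.5    -0.1017]
roller_grip 0.45 [243. 213.] [0.5087 0.2071]
[[340.4592 193.3463]
 [421.8911 188.2568]
 [425.2996 242.7938]
 [343.8677 247.8833]]
0.02 [ 0.5109 -0.2044] 0.2560417839707671 0.17080089169024132 -85.21021044307898 -176.045461268515
0.04 [ 0.51   -0.2019] 0.2528424009743419 0.16866664055289413 -85.21021044307898 -176.045461268515
```

View pics/c2.png

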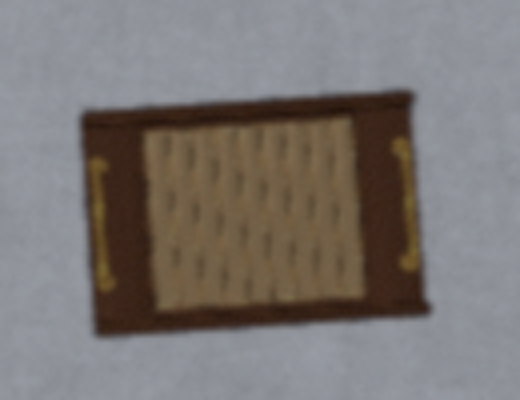

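The crop shows the tray with its liner centred at about (254,214), that is (383.6,218.4) in the full top view, with handles at both ends. All estimates agree on a tray centre of about (0.5095, −0.2045) and an x axis yaw of about 94.4°. I'll carry the roller over x_t ≈ +58 mm, still above the rails.

{"api": "apply_moves", "payload": {"increments": [[[5, -22, 0], [0, 0, 0.5], 1], [[13, -60, 0], [0, 0, 1.5], 1], [[24, -103, 0], [0, 0, 2.5], 1], [[36, -147, 0], [0, 0, 4], 1], [[47, -191, 0], [0, 0, 5], 1], [[58, -236, 0], [0, 0, 6], 1], [[69, -281, 5], [0, 0, 7], 1], [[79, -322, 12], [0, 0, 8], 1], [[85, -347, 20], [0, 0, 8.7], 1], [[85, -347, 25], [0, 0, 8.7], 1]]}}

```text
time_s: 7.1
tcp_pos: [0.504, -0.1501, 0.1602]
ee_rot: [-0.036, 0.999, -0.0, -0.0]
force: [0.2, 0.6, -3.9]
opening: 0.0252
gripper_force: 79.2
```

```bash
cat > s.py <<'E'
from h import *
np.set_printoptions(precision=4,suppress=True)
s=robot.get_state();q=np.array(s['tcp_pos']);y=Ro.from_quat(s['ee_rot']).as_matrix()[:,1]
u=np.array([-.077,.997]);v=np.array([u[1],-u[0]]);d=q[:2]-[.5095,-.2045]
print(s['time_s'],q,'yaw',np.degrees(np.arctan2(-y[0],y[1])),'tray x,y mm',1e3*d@u,-1e3*d@v,s['force'],s['moment'],s['opening'])
E
python3 s.py; python3 - <<'E'
from h import *
s=robot.get_state();p=snapshot('wrist')
save(p,'w3')
E
```

```text
7.1 [ 0.504  -0.1501  0.1602] yaw 4.1811896372843815 tray x,y mm 54.701880510514584 1.3086309370679041 [ 0.2057  0.6143 -3.8985] [0.0644 0.0309 0.0322] 0.025219429279261546
```

View pics/w3.png

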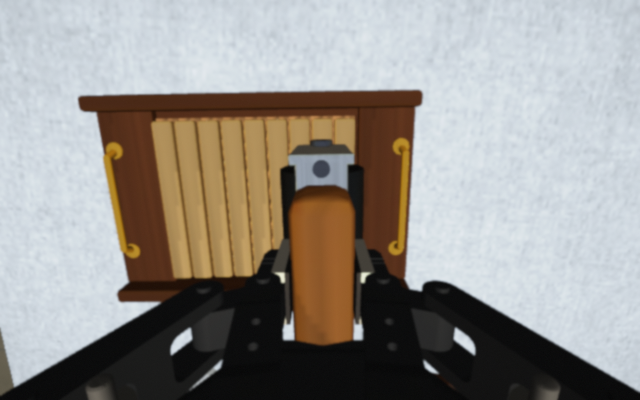

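The wrist view shows the roller over the right part of the liner, slats 8 and 9, with the axle parallel to the slats and clear of the handles. I'll check the tray pose from the near rail's corners, (80,97) and (421,91).

```bash
python3 - <<'E'
from h import *
p=snapshot('wrist');s=robot.get_state()
u=np.array([-.077,.997]);v=np.array([-.997,-.077])
for px,z in (((80,97),.04),((421,91),.04),((107,150),.03),((409,150),.03),((152,121),.031),((355,115),.031)):
    X=atz(p,px,z,s)[:2];d=X-[.5095,-.2045];print(px,X,1e3*d@u,1e3*d@v)
E
```

```text
(80, 97) [ 0.43701519 -0.33255496] -122.08946117268273 82.12758635771799
(421, 91) [ 0.41429621 -0.08109866] 130.36182777114604 85.41627465885348
(107, 150) [ 0.47645808 -0.32260923] -115.2106738683598 42.03720285491506
(409, 150) [ 0.45837754 -0.08093571] 127.1300243699718 41.45464734897489
(152, 121) [ 0.45106046 -0.28430494] -75.06567646742391 64.40919973279011
(355, 115) [ 0.43485959 -0.126841  ] 83.17333621069885 68.4367487096947
```

{"api": "apply_moves", "payload": {"increments": [[[0, 0, 3], [0, 0, 0], 1], [[0, 0, 8], [0, 0, 0], 1], [[0, 0, 13], [0, 0, 0], 1], [[0, 0, 18], [0, 0, 0], 1], [[0, 0, 23], [0, 0, 0], 1], [[0, 0, 28], [0, 0, 0], 1], [[0, 0, 32], [0, 0, 0], 1], [[0, 0, 35], [0, 0, 0], 1], [[0, 0, 35], [0, 0, 0], 1], [[0, 0, 35], [0, 0, 0], 1]]}}

```text
time_s: 8.2
tcp_pos: [0.5044, -0.147, 0.1263]
ee_rot: [-0.039, 0.999, 0.0, 0.0]
force: [-0.9, 0.6, -3.7]
opening: 0.025
gripper_force: 79.3
```

```bash
python3 s.py
```

```text
8.2 [ 0.5044 -0.147   0.1263] yaw 4.421485050651672 tray x,y mm 57.75862846223856 0.6476189336602352 [-0.8506  0.6291 -3.6756] [-0.037  -0.0077 -0.0181] 0.024983223327872846
```

The tray estimate is good to about 3 mm and 1°, with 20 mm of side slack. Now I feel down gently on slat 8.

{"api": "apply_moves", "payload": {"increments": [[[0, 0, 1], [0, 0, 0], 1], [[0, 0, 2], [0, 0, 0], 1], [[0, 0, 3], [0, 0, 0], 1], [[0, 0, 4], [0, 0, 0], 1], [[0, 0, 4.5], [0, 0, 0], 1], [[0, 0, 5], [0, 0, 0], 1], [[0, 0, 5.5], [0, 0, 0], 1], [[0, 0, 6], [0, 0, 0], 1], [[0, 0, 6], [0, 0, 0], 1], [[0, 0, 6], [0, 0, 0], 1]]}}

```text
time_s: 9.2
tcp_pos: [0.5044, -0.1469, 0.1203]
ee_rot: [-0.039, 0.999, -0.0, -0.0]
force: [-0.3, 0.1, -3.2]
opening: 0.0252
gripper_force: 79.3
```

```bash
python3 s.py
```

```text
9.2 [ 0.5044 -0.1469  0.1203] yaw 4.428039539242285 tray x,y mm 57.82491526730082 0.6609274574300953 [-0.263   0.0971 -3.2378] [ 0.0182 -0.0421 -0.0141] 0.025243883614457882
```

{"api": "apply_moves", "payload": {"increments": [[[0, 0, 0.3], [0, 0, 0], 1], [[0, 0, 0.6], [0, 0, 0], 1], [[0, 0, 0.9], [0, 0, 0], 1], [[0, 0, 1.2], [0, 0, 0], 1], [[0, 0, 1.5], [0, 0, 0], 1], [[0, 0, 1.8], [0, 0, 0], 1], [[0, 0, 2.1], [0, 0, 0], 1], [[0, 0, 2.4], [0, 0, 0], 1], [[0, 0, 2.4], [0, 0, 0], 1], [[0, 0, 2.4], [0, 0, 0], 1]]}}

```text
time_s: 10.2
tcp_pos: [0.5044, -0.1469, 0.1179]
ee_rot: [-0.039, 0.999, -0.0, 0.0]
force: [0.2, 0.3, -3.8]
opening: 0.0248
gripper_force: 79.3
```

```bash
python3 s.py
```

```text
10.2 [ 0.5044 -0.1469  0.1179] yaw 4.430437213805289 tray x,y mm 57.80780715501522 0.6736561852132787 [ 0.2302  0.3484 -3.7718] [-0.0475  0.0382 -0.0162] 0.024752254993133212
```

{"api": "apply_moves", "payload": {"increments": [[[0, 0, 0.3], [0, 0, 0], 1], [[0, 0, 0.6], [0, 0, 0], 1], [[0, 0, 0.9], [0, 0, 0], 1], [[0, 0, 1.2], [0, 0, 0], 1], [[0, 0, 1.5], [0, 0, 0], 1], [[0, 0, 1.8], [0, 0, 0], 1], [[0, 0, 2.1], [0, 0, 0], 1], [[0, 0, 2.4], [0, 0, 0], 1], [[0, 0, 2.4], [0, 0, 0], 1], [[0, 0, 2.4], [0, 0, 0], 1]]}}

```text
time_s: 11.2
tcp_pos: [0.5045, -0.1471, 0.1158]
ee_rot: [-0.039, 0.999, -0.0, 0.0]
force: [-2.1, 0.3, 2.8]
opening: 0.0249
gripper_force: 80.0
```

```bash
python3 s.py
```

```text
11.2 [ 0.5045 -0.1471  0.1158] yaw 4.421601051473017 tray x,y mm 57.63181135638145 0.5474421012936049 [-2.1379  0.2679  2.8083] [-0.1199  0.3999 -0.0102] 0.024897592427204254
```

{"api": "apply_moves", "payload": {"increments": [[[0, 0, 0.2], [0, 0, 0], 1], [[0, 0, 0.4], [0, 0, 0], 1], [[0, 0, 0.6], [0, 0, 0], 1], [[0, 0, 0.8], [0, 0, 0], 1], [[0, 0, 1.0], [0, 0, 0], 1], [[0, 0, 1.2], [0, 0, 0], 1], [[0, 0, 1.2], [0, 0, 0], 1], [[0, 0, 1.2], [0, 0, 0], 1], [[0, 0, 1.2], [0, 0, 0], 1], [[0, 0, 1.2], [0, 0, 0], 1]]}}

```text
time_s: 12.2
tcp_pos: [0.5046, -0.1474, 0.1149]
ee_rot: [-0.039, 0.999, -0.001, 0.0]
force: [-3.0, -2.7, 7.7]
opening: 0.0248
gripper_force: 80.5
```

```bash
python3 s.py
```

```text
12.2 [ 0.5046 -0.1474  0.1149] yaw 4.417036124536503 tray x,y mm 57.280517641960955 0.47533257064459344 [-3.0334 -2.7128  7.7286] [-0.4435  0.7405 -0.0128] 0.0247836029487851
```

Contact is about 11 N, partly on the edge of slat 9. I roll toward slat 9, watching the force.

{"api": "apply_moves", "payload": {"increments": [[[0, 1, 0], [0, 0, 0], 1], [[0, 2, 0], [0, 0, 0], 1], [[0, 3, 0], [0, 0, 0], 1], [[0, 4, 0], [0, 0, 0], 1], [[0, 5, 0], [0, 0, 0], 1], [[0, 6, 0], [0, 0, 0], 1], [[0, 7, 0], [0, 0, 0], 1], [[0, 8, 0], [0, 0, 0], 1], [[0, 9, 0], [0, 0, 0], 1], [[0, 9, 0], [0, 0, 0], 1]]}}

```text
time_s: 13.2
tcp_pos: [0.5037, -0.1378, 0.1144]
ee_rot: [-0.039, 0.999, 0.0, 0.0]
force: [-2.2, 0.1, 5.0]
opening: 0.0251
gripper_force: 80.5
```

```bash
python3 s.py
```

```text
13.2 [ 0.5037 -0.1378  0.1144] yaw 4.4381934224892685 tray x,y mm 66.9831973493707 0.6436358978150908 [-2.2088  0.1214  4.9628] [ 0.1281  0.578  -0.0376] 0.0250765360232494
```

{"api": "apply_moves", "payload": {"increments": [[[0, 1, 0], [0, 0, 0], 1], [[0, 2, 0], [0, 0, 0], 1], [[0, 3, 0], [0, 0, 0], 1], [[0, 4, 0], [0, 0, 0], 1], [[0, 5, 0], [0, 0, 0], 1], [[0, 6, 0], [0, 0, 0], 1], [[0, 7, 0], [0, 0, 0], 1], [[0, 8, 0], [0, 0, 0], 1], [[0, 8, 0], [0, 0, 0], 1], [[0, 8, 0], [0, 0, 0], 1]]}}

```text
time_s: 14.2
tcp_pos: [0.503, -0.1299, 0.1144]
ee_rot: [-0.039, 0.999, -0.0, -0.0]
force: [-3.1, -0.3, 6.6]
opening: 0.025
gripper_force: 80.5
```

```bash
python3 s.py
```

```text
14.2 [ 0.503  -0.1299  0.1144] yaw 4.428647694682341 tray x,y mm 74.84695280607384 0.7108303701528556 [-3.0802 -0.2898  6.5668] [-0.012   0.7039 -0.0422] 0.024993342858948896
```

{"api": "apply_moves", "payload": {"increments": [[[0, -2, 0], [0, 0, 0], 1], [[0, -4, 0], [0, 0, 0], 1], [[0, -6, 0], [0, 0, 0], 1], [[0, -8, 0], [0, 0, 0], 1], [[0, -10, 0], [0, 0, 0], 1], [[0, -12, 0], [0, 0, 0], 1], [[0, -14, 0], [0, 0, 0], 1], [[0, -16, 0], [0, 0, 0], 1], [[0, -18, 0], [0, 0, 0], 1], [[0, -18, 0], [0, 0, 0], 1]]}}

```text
time_s: 15.2
tcp_pos: [0.5046, -0.1482, 0.1142]
ee_rot: [-0.039, 0.999, -0.0, 0.0]
force: [-0.9, -0.3, 0.7]
opening: 0.0248
gripper_force: 80.1
```

```bash
python3 s.py
```

```text
15.2 [ 0.5046 -0.1482  0.1142] yaw 4.416130400141826 tray x,y mm 56.53604414371072 0.5754087405030837 [-0.8905 -0.3181  0.7175] [-0.0547  0.0655 -0.0275] 0.02477018848094175
```

{"api": "apply_moves", "payload": {"increments": [[[0, 0, 0.1], [0, 0, 0], 1], [[0, 0, 0.2], [0, 0, 0], 1], [[0, 0, 0.3], [0, 0, 0], 1], [[0, 0, 0.4], [0, 0, 0], 1], [[0, 0, 0.5], [0, 0, 0], 1], [[0, 0, 0.6], [0, 0, 0], 1], [[0, 0, 0.6], [0, 0, 0], 1], [[0, 0, 0.6], [0, 0, 0], 1], [[0, 0, 0.6], [0, 0, 0], 1], [[0, 0, 0.6], [0, 0, 0], 1]]}}

```text
time_s: 16.2
tcp_pos: [0.5045, -0.1479, 0.1137]
ee_rot: [-0.039, 0.999, 0.0, 0.0]
force: [-0.8, 0.9, 1.9]
opening: 0.0249
gripper_force: 80.1
```

```bash
python3 s.py
```

```text
16.2 [ 0.5045 -0.1479  0.1137] yaw 4.4316325985967975 tray x,y mm 56.842399744788636 0.6126959618385953 [-0.8029  0.9237  1.9363] [ 0.047  -0.0076 -0.0383] 0.024947110287780305
```

{"api": "apply_moves", "payload": {"increments": [[[0, 0, 0.1], [0, 0, 0], 1], [[0, 0, 0.2], [0, 0, 0], 1], [[0, 0, 0.3], [0, 0, 0], 1], [[0, 0, 0.4], [0, 0, 0], 1], [[0, 0, 0.5], [0, 0, 0], 1], [[0, 0, 0.6], [0, 0, 0], 1], [[0, 0, 0.6], [0, 0, 0], 1], [[0, 0, 0.6], [0, 0, 0], 1], [[0, 0, 0.6], [0, 0, 0], 1], [[0, 0, 0.6], [0, 0, 0], 1]]}}

```text
time_s: 17.2
tcp_pos: [0.5046, -0.1481, 0.1135]
ee_rot: [-0.039, 0.999, -0.0, 0.0]
force: [-1.8, -0.6, 6.8]
opening: 0.0251
gripper_force: 80.5
```

```bash
python3 s.py
```

```text
17.2 [ 0.5046 -0.1481  0.1135] yaw 4.4253435638099665 tray x,y mm 56.64686378774767 0.5352843774486942 [-1.7958 -0.6187  6.8168] [ 0.0767  0.301  -0.0229] 0.02511128059714551
```

{"api": "apply_moves", "payload": {"increments": [[[0, -2, 0], [0, 0, 0], 1], [[0, -4, 0], [0, 0, 0], 1], [[0, -6, 0], [0, 0, 0], 1], [[0, -8, 0], [0, 0, 0], 1], [[0, -10, 0], [0, 0, 0], 1], [[0, -12, 0], [0, 0, 0], 1], [[0, -14, 0], [0, 0, 0.1], 1], [[0, -16, 0.2], [0, 0, 0], 1], [[0, -18, 0.3], [0, 0, 0], 1], [[0, -18, 0.3], [0, 0, 0], 1]]}}

```text
time_s: 18.2
tcp_pos: [0.5061, -0.1662, 0.1128]
ee_rot: [-0.039, 0.999, -0.0, 0.0]
force: [1.5, 0.4, 1.4]
opening: 0.0251
gripper_force: 80.0
```

```bash
python3 s.py
```

```text
18.2 [ 0.5061 -0.1662  0.1128] yaw 4.416099050327016 tray x,y mm 38.49410168146093 0.44181325152890516 [1.4548 0.4117 1.3986] [ 0.0601 -0.4866 -0.0366] 0.025083997640363096
```

{"api": "apply_moves", "payload": {"increments": [[[0, 0, 0.2], [0, 0, 0], 1], [[0, 0, 0.3], [0, 0, 0], 1], [[0, 0, 0.4], [0, 0, 0], 1], [[0, 0, 0.5], [0, 0, 0], 1], [[0, 0, 0.6], [0, 0, 0], 1], [[0, 0, 0.7], [0, 0, 0], 1], [[0, 0, 0.8], [0, 0, 0], 1], [[0, 0, 0.8], [0, 0, 0], 1], [[0, 0, 0.8], [0, 0, 0], 1], [[0, 0, 0.8], [0, 0, 0], 1]]}}

```text
time_s: 19.2
tcp_pos: [0.5062, -0.166, 0.1127]
ee_rot: [-0.039, 0.999, -0.0, 0.0]
force: [0.1, 0.3, 9.9]
opening: 0.0246
gripper_force: 80.8
```

```bash
python3 s.py
```

```text
19.2 [ 0.5062 -0.166   0.1127] yaw 4.431938588017093 tray x,y mm 38.654272735787345 0.3502586988300247 [0.0649 0.2989 9.8957] [ 0.0711 -0.0088 -0.0709] 0.024584749218280508
```

{"api": "apply_moves", "payload": {"increments": [[[0, -2, 0], [0, 0, 0], 1], [[0, -4, 0], [0, 0, 0], 1], [[0, -6, 0], [0, 0, 0], 1], [[0, -8, 0], [0, 0, 0], 1], [[0, -10, 0], [0, 0, 0], 1], [[0, -12, 0], [0, 0, 0], 1], [[0, -14, 0.1], [0, 0, 0], 1], [[0, -16, 0.2], [0, 0, 0], 1], [[0, -18, 0.3], [0, 0, 0], 1], [[0, -18, 0.3], [0, 0, 0], 1]]}}

```text
time_s: 20.2
tcp_pos: [0.5078, -0.184, 0.1122]
ee_rot: [-0.039, 0.999, -0.0, 0.001]
force: [0.9, 0.3, 7.1]
opening: 0.0248
gripper_force: 80.8
```

```bash
python3 s.py
```

```text
20.2 [ 0.5078 -0.184   0.1122] yaw 4.428448172198236 tray x,y mm 20.56899540300691 0.1649879272457251 [0.9047 0.2535 7.0999] [ 0.112  -0.3893 -0.0396] 0.02483303278636179
```

{"api": "apply_moves", "payload": {"increments": [[[0, -2, 0], [0, 0, 0], 1], [[0, -4, 0], [0, 0, 0], 1], [[0, -6, 0], [0, 0, 0], 1], [[0, -8, 0], [0, 0, 0], 1], [[0, -10, 0], [0, 0, 0], 1], [[0, -12, 0], [0, 0, 0], 1], [[0, -14, 0.1], [0, 0, 0], 1], [[0, -16, 0.2], [0, 0, 0], 1], [[0, -18, 0.3], [0, 0, 0], 1], [[0, -18, 0.3], [0, 0, 0], 1]]}}

```text
time_s: 21.2
tcp_pos: [0.5094, -0.2018, 0.1123]
ee_rot: [-0.039, 0.999, -0.0, 0.001]
force: [2.1, 1.5, 12.0]
opening: 0.0249
gripper_force: 81.2
```

```bash
python3 s.py
```

```text
21.2 [ 0.5094 -0.2018  0.1123] yaw 4.435480554099598 tray x,y mm 2.6916398397976202 -0.08634758595086006 [ 2.1276  1.4526 12.0225] [ 0.4259 -0.2962 -0.1527] 0.024895859593669606
```

{"api": "apply_moves", "payload": {"increments": [[[0, -2, -0.2], [0, 0, 0], 1], [[0, -4, -0.3], [0, 0, 0], 1], [[0, -6, -0.3], [0, 0, 0], 1], [[0, -8, -0.4], [0, 0, 0], 1], [[0, -10, -0.4], [0, 0, 0], 1], [[0, -12, -0.5], [0, 0, 0], 1], [[0, -14, -0.6], [0, 0, 0], 1], [[0, -16, -0.7], [0, 0, 0], 1], [[0, -18, -0.7], [0, 0, 0], 1], [[0, -18, -0.7], [0, 0, 0], 1]]}}

```text
time_s: 22.2
tcp_pos: [0.5108, -0.2195, 0.1128]
ee_rot: [-0.039, 0.999, 0.0, 0.001]
force: [2.3, 3.4, 8.3]
opening: 0.025
gripper_force: 80.9
```

```bash
python3 s.py
```

```text
22.2 [ 0.5108 -0.2195  0.1128] yaw 4.439631463348615 tray x,y mm -15.080271878352534 -0.1770206209671266 [2.3489 3.4107 8.3325] [ 0.6636 -0.6119 -0.0577] 0.02502077154180937
```

{"api": "apply_moves", "payload": {"increments": [[[0, -2, -0.1], [0, 0, 0], 1], [[0, -4, -0.2], [0, 0, 0], 1], [[0, -6, -0.3], [0, 0, 0], 1], [[0, -8, -0.4], [0, 0, 0], 1], [[0, -10, -0.5], [0, 0, 0], 1], [[0, -12, -0.6], [0, 0, 0], 1], [[0, -14, -0.7], [0, 0, 0], 1], [[0, -16, -0.8], [0, 0, 0], 1], [[0, -18, -0.8], [0, 0, 0], 1], [[0, -18, -0.8], [0, 0, 0], 1]]}}

```text
time_s: 23.2
tcp_pos: [0.5124, -0.2374, 0.1138]
ee_rot: [-0.039, 0.999, 0.0, 0.001]
force: [3.3, 2.4, 10.8]
opening: 0.0248
gripper_force: 81.1
```

```bash
python3 s.py
```

```text
23.2 [ 0.5124 -0.2374  0.1138] yaw 4.446460347006002 tray x,y mm -33.05660257082264 -0.35407162926365204 [ 3.3214  2.4407 10.7745] [ 0.6892 -0.6048 -0.051 ] 0.02481779723563433
```

{"api": "apply_moves", "payload": {"increments": [[[0, -2, -0.3], [0, 0, 0], 1], [[0, -4, -0.4], [0, 0, 0], 1], [[0, -6, -0.5], [0, 0, 0], 1], [[0, -8, -0.7], [0, 0, 0], 1], [[0, -10, -0.8], [0, 0, 0], 1], [[0, -12, -0.9], [0, 0, 0], 1], [[0, -14, -1.0], [0, 0, 0], 1], [[0, -16, -1.1], [0, 0, 0], 1], [[0, -18, -1.2], [0, 0, 0], 1], [[0, -18, -1.2], [0, 0, 0], 1]]}}

```text
time_s: 24.2
tcp_pos: [0.5139, -0.2556, 0.1149]
ee_rot: [-0.039, 0.999, -0.0, 0.001]
force: [3.7, 2.1, 9.1]
opening: 0.0247
gripper_force: 80.8
```

```bash
python3 s.py
```

```text
24.2 [ 0.5139 -0.2556  0.1149] yaw 4.443105791544559 tray x,y mm -51.301481341537254 -0.42509411064185315 [3.6935 2.0678 9.0932] [ 0.4816 -0.7886 -0.1012] 0.02473347712734561
```

{"api": "apply_moves", "payload": {"increments": [[[0, -2, -0.2], [0, 0, 0], 1], [[0, -4, -0.3], [0, 0, 0], 1], [[0, -6, -0.4], [0, 0, 0], 1], [[0, -8, -0.5], [0, 0, 0], 1], [[0, -10, -0.6], [0, 0, 0], 1], [[0, -12, -0.7], [0, 0, 0], 1], [[0, -14, -0.8], [0, 0, 0], 1], [[0, -16, -0.9], [0, 0, 0], 1], [[0, -18, -1.0], [0, 0, 0], 1], [[0, -18, -1.0], [0, 0, 0], 1]]}}

```text
time_s: 25.2
tcp_pos: [0.5153, -0.274, 0.1158]
ee_rot: [-0.039, 0.999, -0.0, 0.001]
force: [4.0, 0.9, 7.4]
opening: 0.0247
gripper_force: 80.5
```

```bash
python3 s.py
```

```text
25.2 [ 0.5153 -0.274   0.1158] yaw 4.43577316860622 tray x,y mm -69.72856447987934 -0.4664499358977244 [4.0016 0.8933 7.4476] [ 0.0383 -0.9558 -0.0433] 0.024659491011184854
```

All nine slats show a smooth bottomed-out profile. I make one light return pass along the felt profile to confirm each one.

{"api": "apply_moves", "payload": {"increments": [[[0, 4, 0.15], [0, 0, 0], 1], [[0, 8, 0.3], [0, 0, 0], 1], [[0, 12, 0.5], [0, 0, 0], 1], [[0, 16, 0.7], [0, 0, 0], 1], [[0, 20, 0.9], [0, 0, 0], 1], [[0, 24, 1.15], [0, 0, 0], 1], [[0, 28, 1.4], [0, 0, 0], 1], [[0, 32, 1.65], [0, 0, 0], 1], [[0, 36, 1.9], [0, 0, 0], 1], [[0, 36, 1.9], [0, 0, 0], 1]]}}

```text
time_s: 26.2
tcp_pos: [0.5117, -0.2373, 0.1138]
ee_rot: [-0.039, 0.999, -0.0, 0.0]
force: [1.1, 0.6, 10.0]
opening: 0.025
gripper_force: 81.0
```

```bash
python3 s.py
```

```text
26.2 [ 0.5117 -0.2373  0.1138] yaw 4.460943492213024 tray x,y mm -32.888422196965585 0.3152788584141529 [ 1.0569  0.6138 10.0266] [ 0.1023 -0.2916  0.0415] 0.024963435875978632
```

{"api": "apply_moves", "payload": {"increments": [[[0, 4, 0.2], [0, 0, 0], 1], [[0, 8, 0.4], [0, 0, 0], 1], [[0, 12, 0.6], [0, 0, 0], 1], [[0, 16, 0.8], [0, 0, 0], 1], [[0, 20, 1.0], [0, 0, 0], 1], [[0, 24, 1.1], [0, 0, 0], 1], [[0, 28, 1.2], [0, 0, 0], 1], [[0, 32, 1.3], [0, 0, 0], 1], [[0, 36, 1.4], [0, 0, 0], 1], [[0, 36, 1.4], [0, 0, 0], 1]]}}

```text
time_s: 27.2
tcp_pos: [0.5085, -0.2014, 0.1123]
ee_rot: [-0.039, 0.999, -0.0, -0.0]
force: [-1.5, 0.8, 10.9]
opening: 0.0251
gripper_force: 81.1
```

```bash
python3 s.py
```

```text
27.2 [ 0.5085 -0.2014  0.1123] yaw 4.448390538018754 tray x,y mm 3.1515213143666188 0.8079383100365793 [-1.5446  0.8238 10.9264] [ 0.1048  0.1793 -0.0165] 0.025122969818489948
```

{"api": "apply_moves", "payload": {"increments": [[[0, 4, 0.0], [0, 0, 0], 1], [[0, 8, 0.0], [0, 0, 0], 1], [[0, 12, 0.1], [0, 0, 0], 1], [[0, 16, 0.1], [0, 0, 0], 1], [[0, 20, 0.1], [0, 0, 0], 1], [[0, 24, 0.0], [0, 0, 0], 1], [[0, 28, -0.1], [0, 0, 0], 1], [[0, 32, -0.2], [0, 0, 0], 1], [[0, 36, -0.2], [0, 0, 0], 1], [[0, 36, -0.2], [0, 0, 0], 1]]}}

```text
time_s: 28.2
tcp_pos: [0.5053, -0.1657, 0.1126]
ee_rot: [-0.039, 0.999, -0.0, -0.0]
force: [-2.9, 0.2, 14.3]
opening: 0.0246
gripper_force: 81.5
```

```bash
python3 s.py
```

```text
28.2 [ 0.5053 -0.1657  0.1126] yaw 4.432142448061545 tray x,y mm 39.04801542212749 1.181959347824466 [-2.9076  0.1742 14.2847] [ 0.0521  0.6642 -0.0729] 0.02458306094920611
```

{"api": "apply_moves", "payload": {"increments": [[[0, 3, -0.4], [0, 0, 0], 1], [[0, 7, -0.6], [0, 0, 0], 1], [[0, 11, -0.8], [0, 0, 0], 1], [[0, 15, -1.0], [0, 0, 0], 1], [[0, 18, -1.15], [0, 0, 0], 1], [[0, 22, -1.35], [0, 0, 0], 1], [[0, 26, -1.5], [0, 0, 0], 1], [[0, 31, -1.75], [0, 0, 0], 1], [[0, 35, -1.9], [0, 0, 0], 1], [[0, 35, -1.9], [0, 0, 0], 1]]}}

```text
time_s: 29.2
tcp_pos: [0.5022, -0.1306, 0.1143]
ee_rot: [-0.039, 0.999, -0.0, -0.001]
force: [-3.4, 0.0, 13.6]
opening: 0.0251
gripper_force: 81.4
```

```bash
python3 s.py
```

```text
29.2 [ 0.5022 -0.1306  0.1143] yaw 4.429435790817645 tray x,y mm 74.20474052315348 1.5526046599556471 [-3.4458  0.0314 13.5522] [-0.0152  0.9378 -0.1396] 0.025105603180923166
```

17 N moves slat 9 by no more than 0.1 mm, so it is hard down, and the profile matches the first pass. Now I lift and carry the roller back above its rest.

{"api": "apply_moves", "payload": {"increments": [[[0, 0, -8], [0, 0, 0], 1], [[0, 0, -25], [0, 0, 0], 1], [[0, 5, -45], [0, 0, 0], 1], [[-3, 30, -60], [0, 0, -1], 1], [[-7, 70, -70], [0, 0, -2], 1], [[-11, 115, -73], [0, 0, -3], 1], [[-15, 160, -73], [0, 0, -4.5], 1], [[-20, 205, -73], [0, 0, -6], 1], [[-24, 250, -73], [0, 0, -7], 1], [[-28, 290, -73], [0, 0, -8], 1]]}}

```text
time_s: 30.2
tcp_pos: [0.5073, 0.1623, 0.1862]
ee_rot: [-0.109, 0.994, -0.0, -0.001]
force: [0.7, 0.1, -3.3]
opening: 0.0251
gripper_force: 79.3
```

```bash
python3 s.py
```

```text
30.2 [0.5073 0.1623 0.1862] yaw 12.49796550745539 tray x,y mm 365.82320274794176 -26.02699452728066 [ 0.701   0.0925 -3.34  ] [-0.0086 -0.0641 -0.0351] 0.025077058512301627
```

{"api": "apply_moves", "payload": {"increments": [[[-3, 10, 0], [0, 0, -0.2], 1], [[-6, 22, 0], [0, 0, -0.4], 1], [[-9, 34, 0], [0, 0, -0.6], 1], [[-11.5, 43, 0], [0, 0, -0.6], 1], [[-11.5, 46.5, 10], [0, 0, -0.6], 1], [[-11.5, 46.5, 22], [0, 0, -0.6], 1], [[-11.5, 46.5, 35], [0, 0, -0.6], 1], [[-11.5, 46.5, 43], [0, 0, -0.6], 1], [[-11.5, 46.5, 45], [0, 0, -0.6], 1], [[-11.5, 46.5, 45], [0, 0, -0.6], 1]]}}

```text
time_s: 31.2
tcp_pos: [0.5097, 0.2078, 0.1415]
ee_rot: [-0.113, 0.994, -0.0, -0.0]
force: [-0.3, -0.3, -4.4]
opening: 0.025
gripper_force: 79.6
```

```bash
python3 s.py; python3 - <<'E'
from h import *
a=snapshot('wrist');b=snapshot('scene');t=snapshot('top')
l=a['color'];r=cv2.resize(b['color'][120:240,200:340],(467,400),interpolation=cv2.INTER_CUBIC)
l=cv2.resize(l[80:360,180:460],(400,400));cv2.imwrite('pics/w4.png',np.hstack([l,r[:,:400]])[:,:,::-1])
E
```

```text
31.2 [0.5097 0.2078 0.1415] yaw 13.002679426643892 tray x,y mm 411.09232628731337 -31.934885589985676 [-0.2742 -0.295  -4.3578] [ 0.0115 -0.0407 -0.0057] 0.024950957028592572
```

View pics/w4.png

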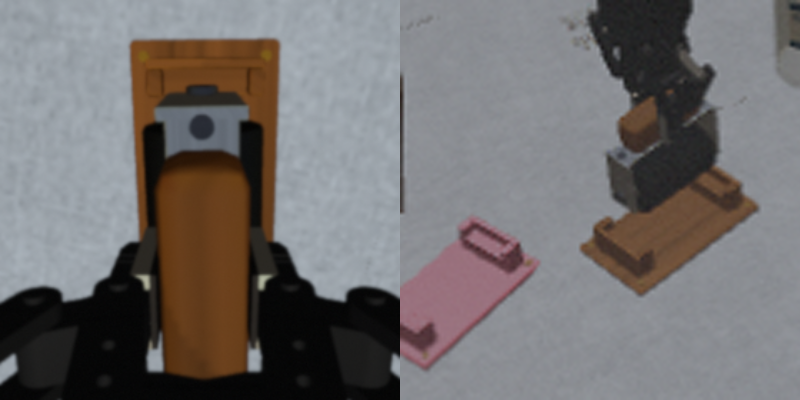

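Left, the wrist view: roller level over the rest, about 2.5 mm off in tool y, which I correct. Right, the scene view: roller upright above the wooden rest, with the pink one untouched. Now lowering.

{"api": "apply_moves", "payload": {"increments": [[[0.5, 1.5, 4], [0, 0, 0], 1], [[0.5, 2.5, 10], [0, 0, 0], 1], [[0.5, 2.5, 18], [0, 0, 0], 1], [[0.5, 2.5, 26], [0, 0, 0], 1], [[0.5, 2.5, 33], [0, 0, 0], 1], [[0.5, 2.5, 38], [0, 0, 0], 1], [[0.5, 2.5, 41.5], [0, 0, 0], 1], [[0.5, 2.5, 43.5], [0, 0, 0], 1], [[0.5, 2.5, 44.5], [0, 0, 0], 1], [[0.5, 2.5, 44.5], [0, 0, 0], 1]]}}

```text
time_s: 32.35
tcp_pos: [0.5089, 0.2106, 0.0975]
ee_rot: [-0.113, 0.994, 0.0, 0.0]
force: [0.1, -1.2, -3.1]
opening: 0.0252
gripper_force: 79.6
```

```bash
python3 s.py
```

```text
32.35 [0.5089 0.2106 0.0975] yaw 13.025285230182318 tray x,y mm 413.88167930812966 -31.40580415864795 [ 0.0501 -1.188  -3.0583] [-0.001   0.0495 -0.0536] 0.02522014842536142
```

Pose is right but the roller is still hanging about 1 mm up. I lower a little further until the weight transfers.

{"api": "apply_moves", "payload": {"increments": [[[0, 0, 0.2], [0, 0, 0], 1], [[0, 0, 0.4], [0, 0, 0], 1], [[0, 0, 0.6], [0, 0, 0], 1], [[0, 0, 0.8], [0, 0, 0], 1], [[0, 0, 1.0], [0, 0, 0], 1], [[0, 0, 1.2], [0, 0, 0], 1], [[0, 0, 1.2], [0, 0, 0], 1], [[0, 0, 1.2], [0, 0, 0], 1], [[0, 0, 1.2], [0, 0, 0], 1], [[0, 0, 1.2], [0, 0, 0], 1]]}}

```text
time_s: 33.35
tcp_pos: [0.5089, 0.2106, 0.0965]
ee_rot: [-0.113, 0.994, 0.0, 0.0]
force: [-2.8, -1.1, 4.5]
opening: 0.025
gripper_force: 80.7
```

```bash
python3 s.py
```

```text
33.35 [0.5089 0.2106 0.0965] yaw 13.03000601343776 tray x,y mm 413.8797131229023 -31.345836772441093 [-2.7698 -1.086   4.5115] [-0.1975  0.6057 -0.0135] 0.02496680801879529
```

Seated. Release and back away straight up.

{"api": "apply_moves", "payload": {"increments": [[[0, 0, -0.2], [0, 0, 0], 0.2], [[0, 0, -0.2], [0, 0, 0], 0.0], [[0, 0, -0.2], [0, 0, 0], -0.3], [[0, 0, -0.2], [0, 0, 0], -0.6], [[0, 0, -0.2], [0, 0, 0], -0.8], [[0, 0, -0.2], [0, 0, 0], -0.8], [[0, 0, -5], [0, 0, 0], -0.8], [[0, 0, -20], [0, 0, 0], -0.8], [[0, 0, -45], [0, 0, 0], -0.8], [[0, 0, -80], [0, 0, 0], -0.8]]}}

```text
time_s: 34.35
tcp_pos: [0.5078, 0.2103, 0.1762]
ee_rot: [-0.113, 0.994, -0.0, -0.001]
force: [1.1, 0.6, 0.8]
opening: 0.0766
gripper_force: 0.0
```

{"api": "apply_moves", "payload": {"increments": [[[0, 0, -20], [0, 0, 0], -0.8], [[0, 0, -50], [0, 0, 0], -0.8], [[0, 0, -80], [0, 0, 0], -0.8], [[0, -20, -100], [0, 0, 0], -0.8], [[10, -60, -120], [0, 0, 0], -0.8], [[15, -105, -130], [0, 0, 0], -0.8], [[20, -150, -130], [0, 0, 0], -0.8], [[20, -180, -130], [0, 0, 0], -0.8], [[20, -190, -130], [0, 0, 0], -0.8], [[20, -190, -130], [0, 0, 0], -0.8]]}}

```text
time_s: 35.35
tcp_pos: [0.5323, 0.02, 0.3063]
ee_rot: [-0.112, 0.994, 0.0, 0.0]
force: [-0.0, 0.3, -0.6]
opening: 0.0769
gripper_force: 0.0
```

```bash
python3 s.py; python3 - <<'E'
from h import *
a=snapshot('wrist');save(a,'w5')
E
```

```text
35.35 [0.5323 0.02   0.3063] yaw 12.906443454341675 tray x,y mm 222.08583696075053 -40.04093095626876 [-0.0418  0.327  -0.6195] [-0.0164 -0.0293 -0.0123] 0.0769244781659436
```

View pics/w5.png

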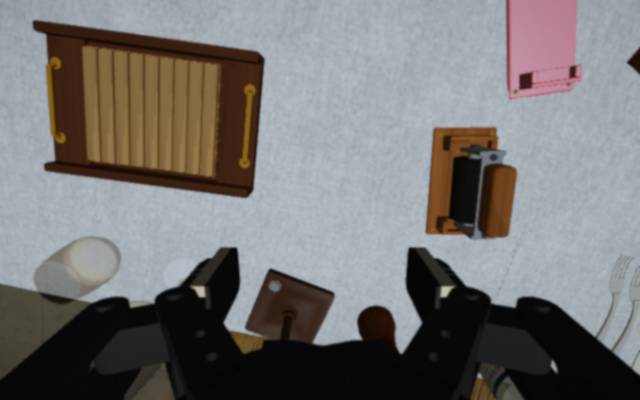

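The picture shows the roller upright in the wooden rest at (475,190). All slats are even in the tray at (150,110), the bystanders are in place and the gripper is clear of everything.

```bash
python3 -c "
from rig import ticket
print(ticket.hand_in())"
```

```text
the job is handed in; nothing more can be done
None
```

The job is handed in: all nine slats were rolled down forth and back, with readings of up to about 18 N against the "about 10 N" asked (limit 25 N), and the roller is upright in its rest. I judged the slats fully down by force and height, and the hand-in returned no verdict.

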